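Present the medium locker ball at the return box

TASK

Take the middle-sized of the three orange locker balls off its post and set it down gently in the hollow of the white dish, letting it settle there. Then lift the dish clear of the shelf, and only then turn it a quarter turn so its red nose faces the round mouth of the blue return box, keeping it level and the ball in the middle. Finish still holding the dish, level and still, its nose pointing straight at the centre of the mouth about a finger's breadth in front of it without touching the box; leave the other balls on their posts and everything else on the shelf alone.

Things in the scene. Friction and masses are not known exactly. Their poses are not given: they have to be found in the camera images.
- dish: White loose dish, a plate 90 mm long (its x) by 62 mm wide (its y) by 28 mm high with flat upright long sides to grip it by, about 0.15 kg. Origin at the centre of its underside, z up. A shallow grey hollow, a cone of 28 mm radius sloping 10 degrees, is sunk in the top at the middle. A red nose 18 mm wide sticks out 12 mm at the +x end. At the start it rests on the shelf with its nose pointing roughly away from the robot (world +x).
- dish_cup (a point): Deepest point, the middle of the dish's hollow: 22 mm above the dish's underside, on its vertical centre line. The medium ball's centre rests 14 mm above it.
- dish_nose (a point): Tip of the dish's red nose: 57 mm along the dish's +x from its centre line, 20 mm above its underside.
- ball_m_center (a point): Centre of the medium ball, the one to take: orange, 28 mm diameter, 20 g, loose. It sits on one of the three posts (which one varies), its centre 57.5 mm above the shelf.
- ball_s_center (a point): Centre of the small ball, to be left alone: orange, 22 mm diameter, on another post.
- ball_l_center (a point): Centre of the large ball, to be left alone: orange, 34 mm diameter, on another post.
- rack: Fixed dark steel base, 56 mm (its x) by 200 mm (its y) and 10 mm high, carrying three brass posts in a row along its y, 65 mm apart, the middle one at its centre. Each post ends in a square cup 20 mm wide, its rim 46 mm above the shelf; a ball simply rests in the cup and lifts straight off. Origin at the centre of its underside.
- returnbox: Fixed blue return box, 120 mm (its x) by 140 mm (its y) by 140 mm high, origin at the centre of its underside. Its front face, with the mouth, looks along its own -x (roughly world +y, towards the dish).
- mouth (a point): Centre of the round mouth (44 mm wide, brass rim) on the return box's front face: 60 mm along the box's -x from its origin, 100 mm above the shelf. The dish's +x must end up along the box's +x. The face is solid to the touch.
- fob: Red plastic key fob, 58 by 28 by 8 mm, lying loose; leave alone. Origin under its centre.
- padlock: Chrome padlock lying loose, 40 by 45 by 22 mm plus its shackle; leave alone. Origin under its centre.
- tagdisc: Blue acrylic tag disc, 40 mm across, 6 mm thick, loose; leave alone. Origin under its centre.
- token: Squat grey resin return token, 44 mm across, 18 mm high, loose; leave alone. Origin under its centre.
Things that resemble listed ones, but are neither listed nor needed, are in the scene too. Leave any black or yellow look-alike of the part that bears ball_m_center alone.

How it is judged:
By the outcome, as a careful person would: the job done as asked, in the order asked, and still so for the second after the job is handed in, while the arm keeps its last pose, push and grip.
It also fails if it takes over 72 s, if anything falls off the work surface, if the arm or the gripper's body presses on something with over 40 N, if the wrist force passes 120 N, or if a joint passes its speed limit or range.

ROBOT

A 6-joint arm with a two-finger parallel gripper is mounted at the origin on the work surface. World frame = base frame: x ahead of the robot, y to its left, z up, the work surface at z = 0. Lengths are in m, angles in rad, forces in N, time in s.
With the tool pointing down it reaches from about 0.375 to 0.75 m from the base axis. Payload 9 kg.
Tool frame: the origin (TCP) lies between the finger pads; the fingertips stand 11 mm ahead of it and the grasp point (between the pads) lies 8 mm behind it; z points along the fingers, y is the direction in which the jaws open and shut (so a half turn about z gives the same grasp; the last joint's range is limited). The gripper opens to 85 mm and grips with 20 to 120 N. Pads are 22 mm wide; open, the fingers measure 114 mm over their backs; the gripper's body (76 mm by 85 mm) begins 54 mm behind the grasp point. The pads swing forward as they close: fully open they stand 13 mm farther back than shut.
Start: joints at [-0.218, 0.104, 0.097, 1.564, 0, 1.353], TCP at [0.6, 0, 0.242] pointing down, gripper open.
Joint ranges: [-2.99, 2.99], [-0.84, 1.86], [-1.1, 1.16], [-1.84, 2.11], [-1.51, 1.56], [-3.14, 3.14]. Speed limits (rad/s): [2.22, 2.22, 2.57, 3.14, 3.14, 3.14].

INTERFACE

Orientations are given as a unit quaternion [w, x, y, z].
In Python, from bench import observe, grab_frame, camera_model, close_job gives the robot as it stands.
- The arm moves only by the tool apply_moves, never from a script. Its argument "commands" is a list of rows, each an object of numbers: "tx", "ty", "tz": the shift along the tool's x, y, z in units of 30 mm (1.0 is 30 mm); "ax", "ay", "az": the turn, a rotation vector about the tool's x, y, z in units of 5 degrees (1.0 is 5 degrees); "hand": the opening, from 0 (shut) to 1 (fully open). A call has 1 to 12 rows; each row shifts and turns the pose as measured when the row begins, along the tool's axes as they then stand; what a row does not reach is not made up. A row lasts 1/8 s, in which the tool goes at most 62.5 mm and 10.7 degrees, less where a joint would pass 70% of its speed; a pose out of reach is approached as far as the arm can. A call is refused whole if a number of a shift passes 1 or a number of a turn 1, either way. A call with a gripper value outside its range is refused whole. The fingers move at their own pace and stop on an object; "squeeze" is the grip in N (left out, the last holds). Time passes only in rows, so rows that do not move let the fingers close. It gives the time, the measured TCP pose, the force and the opening at its end, in the units of the state.
- observe(): the state, without advancing time (a new reading comes with each control period).
- grab_frame(name): name is "scene" or "side" or "wrist"; returns the picture (420x560x3 uint8, red, green, blue); there is no depth.
- camera_model(name): a dict with "mtx" (3x3 intrinsics, pixels), "world_to_cam" (4x4, takes a point from world to camera coordinates). Camera axes: x right, y up, looking along -z (the intrinsics and any distortion apply to the point x, -y, -z); pixel columns grow to the right and rows downward; lengths in m; the calibration is good to about 2 mm. A picture is of the moment at which its call begins: read the wrist's pose just before it. camera_model takes no time and is no camera call; for the wrist camera it gives the pose at the moment of the call.
- close_job(): hands the job in, once; it reports no verdict.
The state is a dict: "time_s": time; "joint_positions": joint angles; "joint_velocities": joint speeds; "joint_torque": joint torques, N m; "position": TCP position; "tcp_rot": TCP orientation; "wrist_force": force on the tool from outside, world axes, zero at the start; "moment": the same for the moment, N m; "grip_width": finger opening in m.
Only numpy, scipy, OpenCV 4.12 (cv2) and the standard library are available. Lean on these libraries where they do the work, as an engineer would, in place of code of your own. Each camera call takes 0.05 s, during which the arm holds its last target. There are 200 camera calls.

## Working session

There is one attempt and no reset: what is moved stays moved. The work goes in short steps, Python scripts to look and compute and a tool call to move; the robot and the scene stay as the last step left them, time stands still between calls to the robot, and variables do not carry over. Pictures are saved under pics/ and viewed, about 8 in all and at most 12, crops included, and the job is handed in when it is done.

Besides the shell and the picture viewer there is one more tool, called after "Call:" by a JSON object that holds its "method" and its "body". apply_moves: Moves the arm, as the interface text tells. Its arguments: {"type":"object","properties":{"commands":{"type":"array"},"squeeze":{"type":"number"}},"required":["commands"]}

```bash
mkdir -p pics; ls; python3 - <<'E'
from bench import *
import cv2
s=observe();print(s)
for n in("scene","side"):
    f=grab_frame(n);cv2.imwrite(f"pics/{n}0.png",f[:,:,::-1]);m=camera_model(n);print(n,m)
E
```

```text
pics
{'time_s': 0.0, 'joint_positions': array([-2.17702346e-01,  1.04713889e-01,  9.64693439e-02,  1.56389153e+00,
       -9.38456140e-06,  1.35309821e+00]), 'joint_velocities': array([-8.28141142e-04, -9.08311146e-04,  8.80574991e-04,  7.04679484e-04,
       -5.47440722e-04, -9.55654124e-05]), 'joint_torque': array([ 7.03431251e-04, -5.56934094e+01,  5.03644359e+01,  1.70058967e-02,
       -2.22691165e-04, -8.28643181e-07]), 'position': array([5.99683887e-01, 7.52444997e-05, 2.41513811e-01]), 'tcp_rot': array([-5.62274424e-04,  7.07108116e-01,  7.07105129e-01, -3.64141964e-04]), 'wrist_force': array([ 0.53521374, -0.14469078, -0.15320325]), 'moment': array([-0.00668705,  0.01421109,  0.03086009]), 'grip_width': 0.08565188610869263}
scene {'mtx': array([[430.477041  ,   0.        , 275.35300027],
       [  0.        , 430.477041  , 211.20175752],
       [  0.        ,   0.        ,   1.        ]]), 'world_to_cam': array([[ 0.66609132,  0.74583907,  0.00681381, -0.41697442],
       [-0.5103689 ,  0.44909854,  0.73337173,  0.23648818],
       [ 0.54391722, -0.4919701 ,  0.67979371, -1.28330846],
       [ 0.        ,  0.        ,  0.        ,  1.        ]])}
side {'mtx': array([[455.55600171,   0.        , 284.33146298],
       [  0.        , 455.55600171, 210.95532776],
       [  0.        ,   0.        ,   1.        ]]), 'world_to_cam': array([[-0.84795442, -0.53001351, -0.0076798 ,  0.4979885 ],
       [ 0.2374131 , -0.39270495,  0.88849189, -0.22156839],
       [-0.4739286 ,  0.75157734,  0.45882805, -0.73832616],
       [ 0.        ,  0.        ,  0.        ,  1.        ]])}
```

View pics/scene0.png

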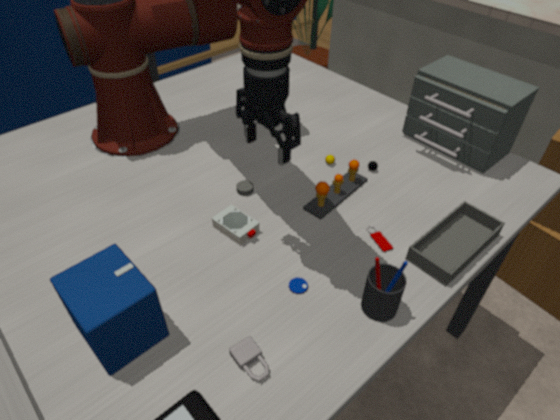

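View pics/side0.png

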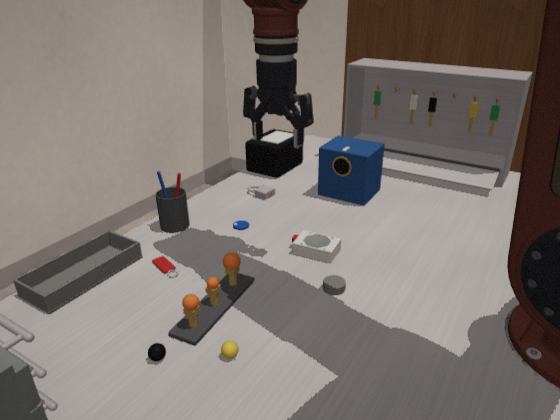

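Candidates for the medium ball (scene px): orange (322,188), orange (339,180) and orange (354,165). The look-alikes are yellow (330,159) and black (373,166). By size (354,165) seems to be the medium one. In the side view the dish is at (317,245), the mouth at (342,166) and the rack balls at (191,302), (213,284) and (232,262). I'll measure the sizes and zoom in to check.

```bash
cat > h.py <<'E'
import numpy as np, cv2
from bench import *
def P(n):
    m=camera_model(n); W=m["world_to_cam"]; return m["mtx"]@np.diag([1,-1,-1])@W[:3]
def proj(M,X):
    q=M@np.append(X,1); return q[:2]/q[2]
def depth(M,X): return (M@np.append(X,1))[2]
def onz(M,uv,z):   # pixel -> world point at height z
    A=np.c_[M[:,0],M[:,1],-np.array([*uv,1])]; r=np.linalg.solve(A,-(M[:,2]*z+M[:,3])); return np.array([r[0],r[1],z])
def tri(M1,a,M2,b):
    X=cv2.triangulatePoints(M1,M2,np.float64(a).reshape(2,1),np.float64(b).reshape(2,1))[:,0]; return X[:3]/X[3]
def hsv(f): return cv2.cvtColor(f,cv2.COLOR_RGB2HSV)
def blobs(mask,amin=15):
    n,l,st,c=cv2.connectedComponentsWithStats(mask.astype(np.uint8)); return [(c[i].round(1),st[i].tolist()) for i in range(1,n) if st[i,4]>=amin]
E
python3 - <<'E'
from h import *
for n in("scene","side"):
    f=cv2.imread(f"pics/{n}0.png")[:,:,::-1]; h=hsv(np.ascontiguousarray(f)); M=P(n); 
    m=(h[...,0]>=6)&(h[...,0]<=14)&(h[...,1]>190)&(h[...,2]>120)
    for c,s in blobs(m,25):
        X=onz(M,c,.0575); print(n,c,s,X.round(3),"d_mm",s[2]*depth(M,X)/430*1000)
s=cv2.imread("pics/scene0.png");d=cv2.imread("pics/side0.png")
a=cv2.resize(s[140:260,200:400],(800,480),interpolation=2); 
b=cv2.resize(d[120:350,150:400],None,fx=2.4,fy=2.4,interpolation=2)
cv2.imwrite("pics/a.png",a);cv2.imwrite("pics/b.png",b)
E
```

```text
scene [322.7 186.2] [319, 183, 9, 9, 50] [0.59  0.181 0.058] d_mm 21.18811742283983
side [230.1 262.6] [224, 257, 14, 11, 51] [0.598 0.176 0.058] d_mm 28.088678210527764
```

View pics/a.png

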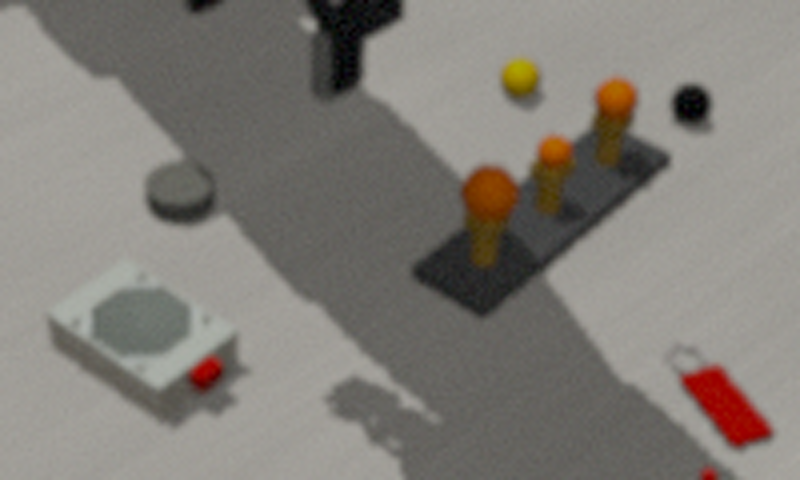

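View pics/b.png

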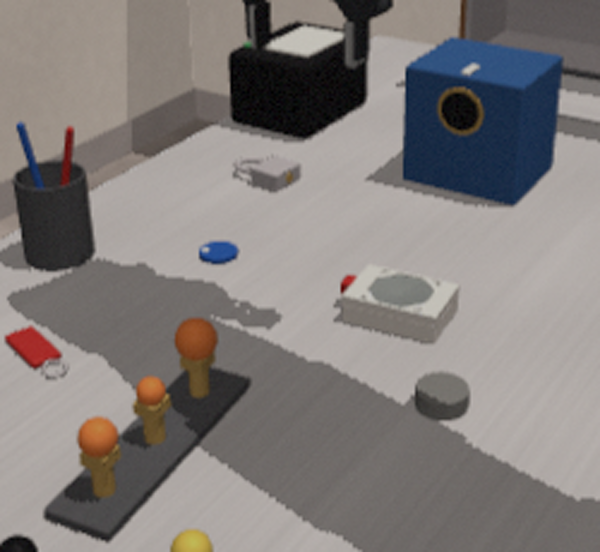

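```bash
python3 - <<'E'
from h import *
S=P("scene");D=P("side")
a=lambda x,y:(200+x/4-.4,140+y/4-.4)
b=lambda x,y:(150+x/2.4-.3,120+y/2.4-.3)
for nm,p,q in[("M",(616,100),(99,438)),("S",(554,152),(151,391)),("L",(490,194),(196,339)),("nose",(207,372),(349,286)),("yellow",(520,77),(192,548))]:
    X=tri(S,a(*p),D,b(*q));print(nm,X.round(4),"onz",onz(S,a(*p),.0575).round(3),onz(D,b(*q),.0575).round(3))
for p in[(125,262),(50,318),(165,390),(238,330),(142,321)]: print("dishS",onz(S,a(*p),.028).round(4))
for p in[(365,266),(458,290),(435,334),(342,302),(401,289)]: print("dishD",onz(D,b(*p),.028).round(4))
for p,z in[((404,66),.14),((521,98),.14),((460,111),.1),((404,181),0),((512,200),0),((562,57),.14),((452,40),.14)]: print("boxD",onz(D,b(*p),z).round(4))
for p in[(54,283),(115,249),(158,290),(95,333)]: print("boxS",onz(S,p,.14).round(4))
for p in[(180,190)]:print("token",onz(S,a(*p),.01).round(3))
E
```

```text
M [0.5814 0.3023 0.0561] onz [0.582 0.301 0.058] [0.58  0.304 0.058]
S [0.5888 0.2376 0.0529] onz [0.592 0.232 0.058] [0.585 0.243 0.058]
L [0.5963 0.173  0.0599] onz [0.594 0.175 0.058] [0.599 0.171 0.058]
nose [ 0.5689 -0.0185  0.0197] onz [ 0.597 -0.042  0.058] [0.537 0.037 0.058]
yellow [0.489  0.3196 0.0152] onz [0.526 0.273 0.058] [0.46  0.353 0.058]
dishS [ 0.473 -0.003  0.028]
dishS [ 0.4827 -0.0634  0.028 ]
dishS [ 0.5695 -0.0497  0.028 ]
dishS [0.5601 0.0098 0.028 ]
dishS [ 0.5188 -0.0261  0.028 ]
dishD [ 0.5685 -0.0446  0.028 ]
dishD [ 0.4748 -0.0504  0.028 ]
dishD [0.4599 0.0248 0.028 ]
dishD [0.5537 0.0217 0.028 ]
dishD [ 0.5196 -0.0253  0.028 ]
boxD [ 0.6548 -0.2765  0.14  ]
boxD [ 0.5077 -0.2516  0.14  ]
boxD [ 0.5871 -0.2802  0.1   ]
boxD [ 0.653  -0.2809  0.    ]
boxD [ 0.5272 -0.2992  0.    ]
boxD [ 0.5183 -0.3925  0.14  ]
boxD [ 0.6497 -0.3846  0.14  ]
boxS [ 0.5377 -0.4032  0.14  ]
boxS [ 0.5343 -0.2951  0.14  ]
boxS [ 0.6612 -0.2844  0.14  ]
boxS [ 0.6682 -0.3935  0.14  ]
token [0.425 0.075 0.01 ]
```

The orange ball at (0.581, 0.302, 0.056) triangulates to the right height, and its size (10 px, between 8.5 and 13.5) makes it the medium one. Moving above it.

Call:
{"method": "apply_moves", "body": {"commands": [{"tx": 1,"ty": -0.1,"hand": 0.7},{"tx": 1,"ty": -0.1,"hand": 0.7},{"tx": 1,"ty": -0.1,"hand": 0.7},{"tx": 1,"ty": -0.1,"hand": 0.7},{"tx": 1,"ty": -0.1,"hand": 0.7},{"tx": 1,"ty": -0.1,"tz": 0.5,"hand": 0.7},{"tx": 1,"tz": 0.5,"hand": 0.7},{"tx": 1,"tz": 0.5,"hand": 0.7},{"tx": 1,"hand": 0.7},{"tx": 1,"hand": 0.7},{"hand": 0.7},{"hand": 0.7}], "squeeze": 20}}

```text
schema error: expected keys tx, ty, tz, ax, ay, az, hand
```

```bash
python3 - <<'E'
from h import *
s=observe();M=P("wrist");f=grab_frame("wrist");np.save("Mw1.npy",M)
print(s["position"],s["tcp_rot"],s["grip_width"]); print("pred M",proj(M,[.5814,.3023,.0575]),"S",proj(M,[.5888,.2376,.0545]),"L",proj(M,[.596,.173,.0605]))
cv2.imwrite("pics/w1.png",f[:,:,::-1])
E
```

```text
[5.99739434e-01 7.25355427e-05 2.41608821e-01] [-4.79987679e-04  7.07094820e-01  7.07118515e-01 -3.01038565e-04] 0.08539705172391514
pred M [ 242.28561029 -276.74857185] S [ 255.57061267 -145.90975369] L [266.24030697 -40.52527431]
```

View pics/w1.png

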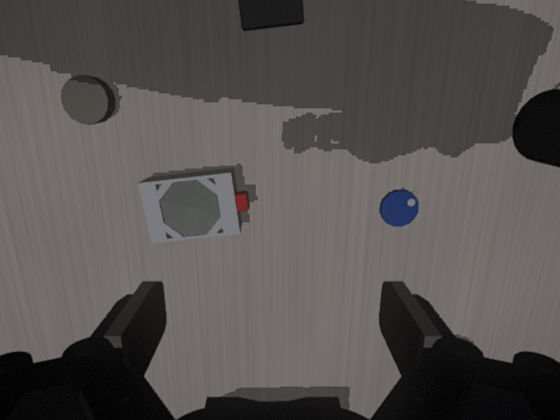

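The move was refused because every row must carry all keys. The wrist view shows the dish anyway: hollow at (190,208), nose tip at (248,202), and top corners at about (140,182), (233,173), (241,234) and (152,242).

```bash
python3 - <<'E'
from h import *
M=np.load("Mw1.npy")
c=[onz(M,p,.028) for p in[(140,183),(234,174),(241,234),(152,242)]];print(np.round(c,4))
print("cup",onz(M,(190,208),.024),"nose",onz(M,(248,202),.02))
d=c[1]-c[0]+c[2]-c[3];print(np.mean(c,0),np.degrees(np.arctan2(d[1],d[0])),np.linalg.norm(d)/2,np.linalg.norm(c[3]-c[0]),np.linalg.norm(c[2]-c[1]))
E
```

```text
[[ 0.474  -0.001   0.028 ]
 [ 0.5641  0.0078  0.028 ]
 [ 0.5693 -0.0529  0.028 ]
 [ 0.4796 -0.0616  0.028 ]]
cup [ 0.51924127 -0.02705977  0.024     ] nose [ 0.57632178 -0.02197688  0.02      ]
[ 0.52176164 -0.02690036  0.028     ] 5.559632549287494 0.09030503433788023 0.06083181585690348 0.06090198224040745
```

Call:
{"method": "apply_moves", "body": {"commands": [{"tx": 1,"ty": -0.1,"tz": 0,"ax": 0,"ay": 0,"az": 0,"hand": 0.7},{"tx": 1,"ty": -0.1,"tz": 0,"ax": 0,"ay": 0,"az": 0,"hand": 0.7},{"tx": 1,"ty": -0.1,"tz": 0,"ax": 0,"ay": 0,"az": 0,"hand": 0.7},{"tx": 1,"ty": -0.1,"tz": 0,"ax": 0,"ay": 0,"az": 0,"hand": 0.7},{"tx": 1,"ty": -0.1,"tz": 0,"ax": 0,"ay": 0,"az": 0,"hand": 0.7},{"tx": 1,"ty": -0.1,"tz": 0.5,"ax": 0,"ay": 0,"az": 0,"hand": 0.7},{"tx": 1,"ty": 0,"tz": 0.5,"ax": 0,"ay": 0,"az": 0,"hand": 0.7},{"tx": 1,"ty": 0,"tz": 0.5,"ax": 0,"ay": 0,"az": 0,"hand": 0.7},{"tx": 1,"ty": 0,"tz": 0,"ax": 0,"ay": 0,"az": 0,"hand": 0.7},{"tx": 1,"ty": 0,"tz": 0,"ax": 0,"ay": 0,"az": 0,"hand": 0.7},{"tx": 0,"ty": 0,"tz": 0,"ax": 0,"ay": 0,"az": 0,"hand": 0.7}], "squeeze": 20}}

```text
time_s: 1.52
position: [0.5794, 0.3087, 0.1909]
tcp_rot: [-0.002, 0.708, 0.707, -0.003]
wrist_force: [-0.4, 0.4, 0.8]
grip_width: 0.0598
```

```bash
python3 - <<'E'
from h import *
s=observe();M=P("wrist");f=grab_frame("wrist");np.save("Mw2.npy",M)
print(s["position"],s["tcp_rot"],s["grip_width"]); print("pred M",proj(M,[.5814,.3023,.0575]),"S",proj(M,[.5888,.2376,.0545]),"L",proj(M,[.596,.173,.0605]))
cv2.imwrite("pics/w2.png",f[:,:,::-1])
E
```

```text
[0.57942224 0.30874065 0.19093053] [-0.00225712  0.70767206  0.70653165 -0.00286202] 0.059836648080455725
pred M [274.87373237 213.65132807] S [283.90137495 288.41413984] L [291.88613016 359.69919999]
```

View pics/w2.png

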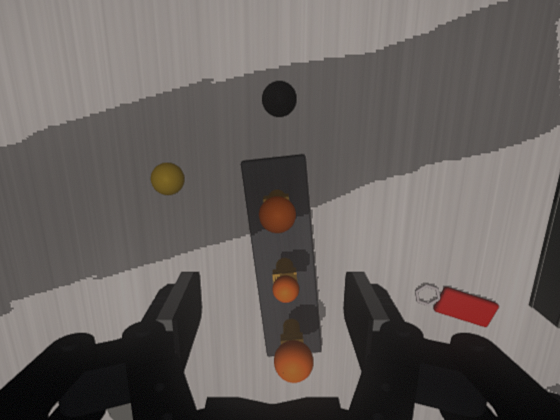

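The wrist view shows the balls at (277,215), (286,289) and (294,361). The sizes of the first and last look closer together here, so I'll measure the diameters properly.

```bash
python3 - <<'E'
from h import *
C={"w2":[(277,215),(286,289),(294,361)],"scene0":[(354,165),(338.5,178),(322,188)],"side0":[(191,302),(213,283),(231.5,261)]}
X=[(.582,.302,.0575),(.589,.2375,.0545),(.596,.173,.0605)]
for n in C:
    f=cv2.imread(f"pics/{n}.png");M=np.load("Mw2.npy") if n=="w2" else P(n[:-1]);fx={"w2":camera_model("wrist")["mtx"][0,0],"scene0":430.5,"side0":455.6}[n]
    h=cv2.cvtColor(f,cv2.COLOR_BGR2HSV)
    for c,x in zip(C[n],X):
        r=26 if n=="w2" else 12;u,v=map(int,c)
        m=((h[...,0]<=14)&(h[...,1]>120)&(h[...,2]>60))[v-r:v+r,u-r:u+r]
        w=m.sum(1).max();b=max(blobs(m),key=lambda b:b[1][4])
        print(n,c,"rowwidth",w,"mm",round(w*depth(M,x)/fx*1000,1),"cen",(b[0]+[u-r,v-r]).round(1),b[1], onz(M,b[0]+[u-r,v-r],x[2]).round(4))
print(camera_model("wrist").keys())
E
```

```text
w2 (277, 215) rowwidth 37 mm 27.8 cen [276.9 214.1] [8, 7, 37, 37, 1066] [0.5829 0.3019 0.0575]
w2 (286, 289) rowwidth 26 mm 21.1 cen [285.4 288.5] [13, 12, 26, 28, 563] [0.59   0.2375 0.0545]
w2 (294, 361) rowwidth 39 mm 33.2 cen [293.1 360.9] [6, 5, 39, 43, 1292] [0.5971 0.1718 0.0605]
scene0 (354, 165) rowwidth 8 mm 20.0 cen [353.7 165.1] [7, 7, 10, 10, 45] [0.5839 0.2991 0.0575]
scene0 (338.5, 178) rowwidth 6 mm 14.5 cen [338.4 177.6] [9, 8, 8, 8, 28] [0.5901 0.2361 0.0545]
scene0 (322, 188) rowwidth 12 mm 28.0 cen [322.2 187.8] [6, 6, 14, 13, 123] [0.5956 0.173  0.0605]
side0 (191, 302) rowwidth 16 mm 26.7 cen [190.3 302. ] [4, 4, 16, 17, 206] [0.5816 0.3039 0.0575]
side0 (213, 283) rowwidth 12 mm 21.4 cen [212.4 282.6] [6, 6, 12, 12, 115] [0.5881 0.2398 0.0545]
side0 (231.5, 261) rowwidth 17 mm 32.2 cen [231.1 261. ] [4, 4, 17, 17, 241] [0.5965 0.1745 0.0605]
dict_keys(['mtx', 'world_to_cam'])
```

The diameters are 27.8, 21.1 and 33.2 mm, so the medium ball is confirmed at (0.583, 0.302).

Call:
{"method": "apply_moves", "body": {"commands": [{"tx": -0.22,"ty": 0.12,"tz": 0.8,"ax": 0,"ay": 0,"az": 0,"hand": 0.7},{"tx": 0,"ty": 0,"tz": 0.8,"ax": 0,"ay": 0,"az": 0,"hand": 0.7},{"tx": 0,"ty": 0,"tz": 0.7,"ax": 0,"ay": 0,"az": 0,"hand": 0.7},{"tx": 0,"ty": 0,"tz": 0.5,"ax": 0,"ay": 0,"az": 0,"hand": 0.7},{"tx": 0,"ty": 0,"tz": 0,"ax": 0,"ay": 0,"az": 0,"hand": 0.7},{"tx": 0,"ty": 0,"tz": 0,"ax": 0,"ay": 0,"az": 0,"hand": 0.7}]}}

```text
time_s: 2.33
position: [0.5843, 0.2958, 0.1061]
tcp_rot: [-0.001, 0.709, 0.705, -0.003]
wrist_force: [-0.5, -0.4, -0.1]
grip_width: 0.0595
```

Call:
{"method": "apply_moves", "body": {"commands": [{"tx": 0.21,"ty": -0.04,"tz": 0.3,"ax": 0,"ay": 0,"az": 0,"hand": 0.7},{"tx": 0,"ty": 0,"tz": 0.3,"ax": 0,"ay": 0,"az": 0,"hand": 0.7},{"tx": 0,"ty": 0,"tz": 0.3,"ax": 0,"ay": 0,"az": 0,"hand": 0.7},{"tx": 0,"ty": 0,"tz": 0,"ax": 0,"ay": 0,"az": 0,"hand": 0.7},{"tx": 0,"ty": 0,"tz": 0,"ax": 0,"ay": 0,"az": 0,"hand": 0.7}]}}

```text
time_s: 2.95
position: [0.5836, 0.303, 0.0786]
tcp_rot: [-0.001, 0.709, 0.705, -0.002]
wrist_force: [0.9, -0.2, 0.8]
grip_width: 0.0597
```

Call:
{"method": "apply_moves", "body": {"commands": [{"tx": -0.03,"ty": 0,"tz": 0.3,"ax": 0,"ay": 0,"az": 0,"hand": 0.7},{"tx": 0,"ty": -0.02,"tz": 0.3,"ax": 0,"ay": 0,"az": 0,"hand": 0.7},{"tx": 0,"ty": 0,"tz": 0,"ax": 0,"ay": 0,"az": 0,"hand": 0.7},{"tx": 0,"ty": 0,"tz": 0,"ax": 0,"ay": 0,"az": 0,"hand": 0.5},{"tx": 0,"ty": 0,"tz": 0,"ax": 0,"ay": 0,"az": 0,"hand": 0.3}]}}

```text
time_s: 3.58
position: [0.5828, 0.3019, 0.0595]
tcp_rot: [-0.001, 0.709, 0.705, -0.002]
wrist_force: [-2.8, -0.0, 3.7]
grip_width: 0.0267
```

```bash
python3 - <<'E'
from h import *
s=observe();print(s["position"],s["grip_width"],s["wrist_force"]);f=grab_frame("wrist");g=grab_frame("side")
cv2.imwrite("pics/w3.png",np.hstack([cv2.resize(f[100:420,130:430],(300,320)),cv2.resize(g[230:360,120:270],(450,390),interpolation=2)[:320]])[:,:,::-1])
E
```

```text
[0.58276481 0.30191239 0.0595332 ] 0.02671340448271716 [-2.82563833 -0.04533353  3.70251437]
```

View pics/w3.png

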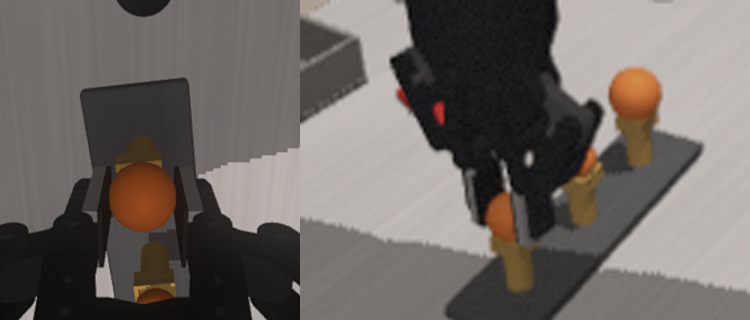

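The ball sits between the pads. Squeezing and lifting.

Call:
{"method": "apply_moves", "body": {"commands": [{"tx": 0,"ty": 0,"tz": 0,"ax": 0,"ay": 0,"az": 0,"hand": 0},{"tx": 0,"ty": 0,"tz": 0,"ax": 0,"ay": 0,"az": 0,"hand": 0},{"tx": 0,"ty": 0,"tz": -0.3,"ax": 0,"ay": 0,"az": 0,"hand": 0},{"tx": 0,"ty": 0,"tz": -0.5,"ax": 0,"ay": 0,"az": 0,"hand": 0},{"tx": 0,"ty": 0,"tz": -0.8,"ax": 0,"ay": 0,"az": 0,"hand": 0},{"tx": 0,"ty": 0,"tz": -0.8,"ax": 0,"ay": 0,"az": 0,"hand": 0},{"tx": 0,"ty": 0,"tz": -0.8,"ax": 0,"ay": 0,"az": 0,"hand": 0},{"tx": 0,"ty": 0,"tz": -0.5,"ax": 0,"ay": 0,"az": 0,"hand": 0},{"tx": 0,"ty": 0,"tz": 0,"ax": 0,"ay": 0,"az": 0,"hand": 0}], "squeeze": 20}}

```text
time_s: 4.8
position: [0.585, 0.3024, 0.1809]
tcp_rot: [0.001, 0.709, 0.705, 0.001]
wrist_force: [-0.5, -1.2, 0.0]
grip_width: 0.0266
```

```bash
python3 - <<'E'
from h import *
s=observe();print(s["position"],s["grip_width"],s["wrist_force"])
M=P("wrist");f=grab_frame("wrist");h=hsv(f);m=(h[...,0]<=14)&(h[...,1]>120)&(h[...,2]>60)
for c,st in blobs(m,300): print(c,st)
p=s["position"]
print(proj(M,p), proj(M,p-[0,0,.003]))
for c,st in blobs(m,300)[:1]:
  fx=camera_model("wrist")["mtx"][0,0]; z=28/(st[2])*fx/1000; print("depth by size",z,depth(M,p))
  for dz in(0,-.003,-.006,-.009): print(dz,(onz(M,c,p[2]+dz)-p).round(4))
E
```

```text
[0.58500231 0.30240525 0.18087231] 0.026555555801147056 [-0.54684701 -1.24710998  0.02310869]
[272.5 296.4] [240, 261, 66, 71, 3687]
[464.1 305. ] [432, 286, 66, 40, 1557]
[286.3 362.9] [267, 341, 40, 45, 1398]
[269.48664976 298.47398685] [269.52464755 294.67727499]
depth by size 0.15687722878285562 0.14908931499158268
0 [0.0012 0.0009 0.    ]
-0.003 [ 0.0012 -0.0008 -0.003 ]
-0.006 [ 0.0012 -0.0026 -0.006 ]
-0.009 [ 0.0012 -0.0043 -0.009 ]
```

Call:
{"method": "apply_moves", "body": {"commands": [{"tx": -0.6,"ty": -0.1,"tz": 0,"ax": 0,"ay": 0,"az": 0,"hand": 0},{"tx": -1,"ty": -0.2,"tz": 0,"ax": 0,"ay": 0,"az": 0,"hand": 0},{"tx": -1,"ty": -0.2,"tz": 0,"ax": 0,"ay": 0,"az": 0,"hand": 0},{"tx": -1,"ty": -0.2,"tz": 0,"ax": 0,"ay": 0,"az": 0,"hand": 0},{"tx": -1,"ty": -0.2,"tz": 0,"ax": 0,"ay": 0,"az": 0,"hand": 0},{"tx": -1,"ty": -0.2,"tz": 0,"ax": 0,"ay": 0,"az": 0,"hand": 0},{"tx": -1,"ty": -0.2,"tz": 0,"ax": 0,"ay": 0,"az": 0,"hand": 0},{"tx": -1,"ty": -0.2,"tz": 0,"ax": 0,"ay": 0,"az": 0,"hand": 0},{"tx": -1,"ty": -0.2,"tz": 0,"ax": 0,"ay": 0,"az": 0,"hand": 0},{"tx": -1,"ty": -0.2,"tz": 0,"ax": 0,"ay": 0,"az": 0,"hand": 0},{"tx": -0.8,"ty": -0.1,"tz": 0,"ax": 0,"ay": 0,"az": 0,"hand": 0},{"tx": 0,"ty": 0,"tz": 0,"ax": 0,"ay": 0,"az": 0,"hand": 0}]}}

```text
time_s: 6.35
position: [0.5135, -0.0184, 0.1644]
tcp_rot: [-0.007, 0.709, 0.705, -0.007]
wrist_force: [-0.4, 0.9, -0.3]
grip_width: 0.0266
```

Call:
{"method": "apply_moves", "body": {"commands": [{"tx": 0,"ty": 0,"tz": 0,"ax": 0,"ay": 0,"az": -1,"hand": 0},{"tx": 0,"ty": 0,"tz": 0,"ax": 0,"ay": 0,"az": -1,"hand": 0},{"tx": 0,"ty": 0,"tz": 0,"ax": 0,"ay": 0,"az": -1,"hand": 0},{"tx": 0,"ty": 0,"tz": 0,"ax": 0,"ay": 0,"az": -1,"hand": 0},{"tx": 0,"ty": 0,"tz": 0,"ax": 0,"ay": 0,"az": -1,"hand": 0},{"tx": 0,"ty": 0,"tz": 0,"ax": 0,"ay": 0,"az": -1,"hand": 0},{"tx": 0,"ty": 0,"tz": 0,"ax": 0,"ay": 0,"az": -1,"hand": 0},{"tx": 0,"ty": 0,"tz": 0,"ax": 0,"ay": 0,"az": -1,"hand": 0},{"tx": 0,"ty": 0,"tz": 0,"ax": 0,"ay": 0,"az": -1,"hand": 0},{"tx": 0,"ty": 0,"tz": 0,"ax": 0,"ay": 0,"az": 0,"hand": 0},{"tx": 0,"ty": 0,"tz": 0,"ax": 0,"ay": 0,"az": 0,"hand": 0}]}}

```text
time_s: 7.72
position: [0.5101, -0.0087, 0.1556]
tcp_rot: [-0.016, 0.372, 0.928, -0.003]
wrist_force: [0.3, 0.8, 0.3]
grip_width: 0.0263
```

```bash
cat >> h.py <<'E'
from scipy.spatial.transform import Rotation as Ro
def rel(p,yaw,tilt=True):
    "units (t,a) to reach position p with tool down and tool-x yaw (deg)"
    s=observe();q=s["tcp_rot"];R=Ro.from_quat(q[[1,2,3,0]]); c,n=np.cos(np.radians(yaw)),np.sin(np.radians(yaw))
    G=Ro.from_matrix(np.array([[c,n,0],[n,-c,0],[0,0,-1.]]))
    print("pos",s["position"].round(4),"grip",s["grip_width"].round(4),"F",s["wrist_force"].round(1),"yaw",np.degrees(np.arctan2(*R.as_matrix()[[1,0],0])).round(2),"tilt",R.as_matrix()[:2,2].round(4))
    print("t",(R.inv().apply(np.array(p)-s["position"])/.03).round(2),"a",np.degrees((R.inv()*G).as_rotvec()).round(2)/5)
E
python3 -c "
from h import *
rel([.5205,-.0265,.18],185.5);print(observe()['joint_positions'].round(2))"
```

```text
Traceback (most recent call last):
  File "h.py", line 20, in rel
    print("pos",s["position"].round(4),"grip",s["grip_width"].round(4),"F",s["wrist_force"].round(1),"yaw",np.degrees(np.arctan2(*R.as_matrix()[[1,0],0])).round(2),"tilt",R.as_matrix()[:2,2].round(4))
                                              ^^^^^^^^^^^^^^^^^^^^^
AttributeError: 'float' object has no attribute 'round'
```

```bash
sed -i 's/s\["grip_width"\].round(4)/round(s["grip_width"],4)/' h.py
python3 -c "
from h import *
rel([.5205,-.0265,.16],185.5);print(observe()['joint_positions'].round(2))"
```

```text
pos [ 0.5101 -0.0087  0.1556] grip 0.0263 F [0.3 0.8 0.3] yaw 136.31 tilt [-0.031   0.0065]
t [-0.66 -0.19 -0.16] a [-0.048 -0.372 -9.834]
[-0.27 -0.13 -0.29  1.44 -0.    0.49]
```

Call:
{"method": "apply_moves", "body": {"commands": [{"tx": 0,"ty": 0,"tz": -0.1,"ax": 0,"ay": -0.1,"az": -1,"hand": 0},{"tx": 0,"ty": 0,"tz": -0.1,"ax": 0,"ay": -0.1,"az": -1,"hand": 0},{"tx": 0,"ty": 0,"tz": -0.1,"ax": 0,"ay": -0.1,"az": -1,"hand": 0},{"tx": 0,"ty": 0,"tz": 0,"ax": 0,"ay": -0.1,"az": -1,"hand": 0},{"tx": 0,"ty": 0,"tz": 0,"ax": 0,"ay": -0.1,"az": -1,"hand": 0},{"tx": 0,"ty": 0,"tz": 0,"ax": 0,"ay": -0.1,"az": -1,"hand": 0},{"tx": 0,"ty": 0,"tz": 0,"ax": 0,"ay": 0,"az": -1,"hand": 0},{"tx": 0,"ty": 0,"tz": 0,"ax": 0,"ay": 0,"az": -1,"hand": 0},{"tx": 0,"ty": 0,"tz": 0,"ax": 0,"ay": 0,"az": -1,"hand": 0},{"tx": 0,"ty": 0,"tz": 0,"ax": 0,"ay": 0,"az": -0.5,"hand": 0},{"tx": 0,"ty": 0,"tz": 0,"ax": 0,"ay": 0,"az": 0,"hand": 0}]}}

```text
time_s: 9.1
position: [0.5095, -0.0061, 0.1629]
tcp_rot: [0.006, -0.039, 0.999, -0.009]
wrist_force: [0.1, -0.1, -0.1]
grip_width: 0.0261
```

```bash
python3 -c "
from h import *
rel([.5205,-.0265,.11],185.5)"
```

```text
pos [ 0.5095 -0.0061  0.1629] grip 0.0261 F [ 0.1 -0.1 -0.1] yaw -175.55 tilt [ 0.0135 -0.0175]
t [-0.29 -0.67  1.78] a [-0.214  0.136 -0.21 ]
```

Call:
{"method": "apply_moves", "body": {"commands": [{"tx": -0.15,"ty": -0.35,"tz": 0.4,"ax": -0.1,"ay": 0.07,"az": -0.1,"hand": 0},{"tx": -0.1,"ty": -0.3,"tz": 0.5,"ax": -0.1,"ay": 0.07,"az": -0.1,"hand": 0},{"tx": 0,"ty": 0,"tz": 0.4,"ax": 0,"ay": 0,"az": 0,"hand": 0},{"tx": 0,"ty": 0,"tz": 0,"ax": 0,"ay": 0,"az": 0,"hand": 0},{"tx": 0,"ty": 0,"tz": 0,"ax": 0,"ay": 0,"az": 0,"hand": 0}]}}

```text
time_s: 9.72
position: [0.5188, -0.0268, 0.1199]
tcp_rot: [-0.002, -0.046, 0.999, 0.001]
wrist_force: [0.4, 0.4, -0.2]
grip_width: 0.0265
```

```bash
python3 - <<'E'
from h import *
rel([.5205,-.0265,.05],185.5)
s=observe();M=P("wrist");f=grab_frame("wrist");g=grab_frame("side");p=s["position"]
h=hsv(f);m=(h[...,0]<=14)&(h[...,1]>120)&(h[...,2]>60)
for c,st in blobs(m,300): print(c,st)
print("tcp px",proj(M,p),"cup px",proj(M,[.5205,-.0265,.024]))
cv2.imwrite("pics/w4.png",np.hstack([cv2.resize(f,(400,300)),cv2.resize(g[150:300,230:430],(400,300),interpolation=2)])[:,:,::-1])
E
```

```text
pos [ 0.5188 -0.0268  0.1199] grip 0.0265 F [ 0.4  0.4 -0.2] yaw -174.73 tilt [-0.0034  0.0009]
t [-0.07  0.    2.33] a [ 0.014 -0.038 -0.046]
[272.5 296.1] [240, 262, 66, 69, 3448]
tcp px [271.86601186 295.59717684] cup px [272.11457481 223.02549959]
```

View pics/w4.png

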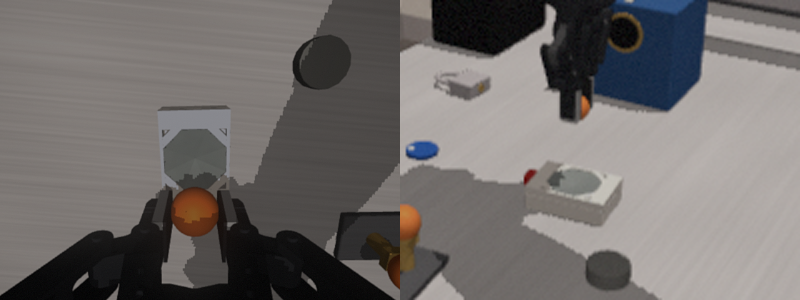

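Ball is steady in the grip at (272,296), and the dish hollow is centred ahead at about column 274. The side view shows the ball clear above the dish. Descending.

Call:
{"method": "apply_moves", "body": {"commands": [{"tx": -0.07,"ty": 0,"tz": 0.5,"ax": 0,"ay": -0.04,"az": -0.05,"hand": 0},{"tx": 0,"ty": 0,"tz": 0.5,"ax": 0,"ay": 0,"az": 0,"hand": 0},{"tx": 0,"ty": 0,"tz": 0.5,"ax": 0,"ay": 0,"az": 0,"hand": 0},{"tx": 0,"ty": 0,"tz": 0.3,"ax": 0,"ay": 0,"az": 0,"hand": 0},{"tx": 0,"ty": 0,"tz": 0,"ax": 0,"ay": 0,"az": 0,"hand": 0},{"tx": 0,"ty": 0,"tz": 0,"ax": 0,"ay": 0,"az": 0,"hand": 0}]}}

```text
time_s: 10.58
position: [0.5208, -0.026, 0.0621]
tcp_rot: [0.0, -0.049, 0.999, 0.001]
wrist_force: [-0.4, -0.2, -0.1]
grip_width: 0.0261
```

```bash
python3 -c "
from h import *
rel([.5205,-.0265,.041],185.5)"
```

```text
pos [ 0.5208 -0.026   0.0621] grip 0.0261 F [-0.4 -0.2 -0.1] yaw -174.41 tilt [0.0006 0.0012]
t [ 0.01 -0.02  0.7 ] a [0.012 0.008 0.018]
```

Call:
{"method": "apply_moves", "body": {"commands": [{"tx": 0,"ty": 0,"tz": 0.3,"ax": 0,"ay": 0,"az": 0,"hand": 0},{"tx": 0,"ty": 0,"tz": 0.25,"ax": 0,"ay": 0,"az": 0,"hand": 0},{"tx": 0,"ty": 0,"tz": 0.15,"ax": 0,"ay": 0,"az": 0,"hand": 0},{"tx": 0,"ty": 0,"tz": 0,"ax": 0,"ay": 0,"az": 0,"hand": 0},{"tx": 0,"ty": 0,"tz": 0,"ax": 0,"ay": 0,"az": 0,"hand": 0}]}}

```text
time_s: 11.2
position: [0.5214, -0.0262, 0.0405]
tcp_rot: [0.001, -0.049, 0.999, 0.0]
wrist_force: [0.4, 0.4, -0.4]
grip_width: 0.026
```

Call:
{"method": "apply_moves", "body": {"commands": [{"tx": 0,"ty": 0,"tz": 0.05,"ax": 0,"ay": 0,"az": 0,"hand": 0},{"tx": 0,"ty": 0,"tz": 0,"ax": 0,"ay": 0,"az": 0,"hand": 0}]}}

```text
time_s: 11.45
position: [0.5218, -0.0263, 0.0393]
tcp_rot: [0.001, -0.049, 0.999, 0.0]
wrist_force: [0.5, -0.0, -0.2]
grip_width: 0.0261
```

Call:
{"method": "apply_moves", "body": {"commands": [{"tx": 0.03,"ty": 0,"tz": 0.05,"ax": 0,"ay": 0,"az": 0,"hand": 0},{"tx": 0,"ty": 0,"tz": 0,"ax": 0,"ay": 0,"az": 0,"hand": 0}]}}

```text
time_s: 11.7
position: [0.5219, -0.0264, 0.0392]
tcp_rot: [0.002, -0.049, 0.999, 0.0]
wrist_force: [-0.1, 0.9, -1.0]
grip_width: 0.0263
```

Call:
{"method": "apply_moves", "body": {"commands": [{"tx": 0,"ty": 0,"tz": 0,"ax": 0,"ay": 0,"az": 0,"hand": 0.33},{"tx": 0,"ty": 0,"tz": 0,"ax": 0,"ay": 0,"az": 0,"hand": 0.36},{"tx": 0,"ty": 0,"tz": 0,"ax": 0,"ay": 0,"az": 0,"hand": 0.4},{"tx": 0,"ty": 0,"tz": 0,"ax": 0,"ay": 0,"az": 0,"hand": 0.45},{"tx": 0,"ty": 0,"tz": 0,"ax": 0,"ay": 0,"az": 0,"hand": 0.5},{"tx": 0,"ty": 0,"tz": 0,"ax": 0,"ay": 0,"az": 0,"hand": 0.5}]}}

```text
time_s: 12.45
position: [0.5216, -0.0265, 0.0387]
tcp_rot: [0.002, -0.049, 0.999, 0.0]
wrist_force: [-0.2, 0.5, -0.8]
grip_width: 0.0428
```

Call:
{"method": "apply_moves", "body": {"commands": [{"tx": 0,"ty": 0,"tz": -0.3,"ax": 0,"ay": 0,"az": 0,"hand": 0.5},{"tx": 0,"ty": 0,"tz": -0.5,"ax": 0,"ay": 0,"az": 0,"hand": 0.5},{"tx": 0,"ty": 0,"tz": -0.6,"ax": 0,"ay": 0,"az": 0,"hand": 0.6},{"tx": 0,"ty": 0,"tz": -0.6,"ax": 0,"ay": 0,"az": 0,"hand": 1},{"tx": 0,"ty": 0,"tz": 0,"ax": 0,"ay": 0,"az": 0,"hand": 1},{"tx": 0,"ty": 0,"tz": 0,"ax": 0,"ay": 0,"az": 0,"hand": 1},{"tx": 0,"ty": 0,"tz": 0,"ax": 0,"ay": 0,"az": 0,"hand": 1}]}}

```text
time_s: 13.32
position: [0.5221, -0.0267, 0.1045]
tcp_rot: [0.003, -0.049, 0.999, -0.0]
wrist_force: [0.9, -0.4, -1.1]
grip_width: 0.0857
```

```bash
python3 - <<'E'
from h import *
rel([.5205,-.0265,.05],185.5)
M=P("wrist");np.save("Mw5.npy",M);f=grab_frame("wrist");g=grab_frame("side")
h=hsv(f);m=(h[...,0]<=14)&(h[...,1]>120)&(h[...,2]>60)
for c,st in blobs(m,300): print(c,st,onz(M,c,.036).round(4))
cv2.imwrite("pics/w5r.png",f[:,:,::-1])
cv2.imwrite("pics/w5.png",np.hstack([cv2.resize(f,(480,360)),cv2.resize(g[150:300,250:400],(320,320),interpolation=2)[:360].repeat(1,0) if 0 else cv2.resize(g[130:310,250:410],(320,360),interpolation=2)])[:,:,::-1])
E
```

```text
pos [ 0.5221 -0.0267  0.1045] grip 0.0857 F [ 0.9 -0.4 -1.1] yaw -174.41 tilt [ 0.0066 -0.0003]
t [0.06 0.01 1.82] a [-0.01   0.074  0.018]
[273.3 231.1] [250, 208, 47, 48, 1723] [ 0.52   -0.0262  0.036 ]
[274.5 300. ] [262, 294, 26, 13, 337] [ 0.5648 -0.021   0.036 ]
```

View pics/w5.png

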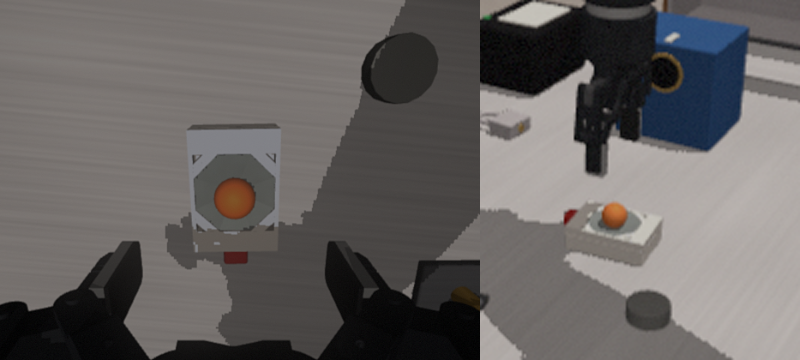

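The ball has settled mid-hollow at (0.520, -0.026), and both views agree. Descending to grip the dish's long sides.

Call:
{"method": "apply_moves", "body": {"commands": [{"tx": 0.05,"ty": 0,"tz": 0.5,"ax": 0,"ay": 0.07,"az": 0,"hand": 1},{"tx": 0,"ty": 0,"tz": 0.5,"ax": 0,"ay": 0,"az": 0,"hand": 1},{"tx": 0,"ty": 0,"tz": 0.5,"ax": 0,"ay": 0,"az": 0,"hand": 1},{"tx": 0,"ty": 0,"tz": 0.4,"ax": 0,"ay": 0,"az": 0,"hand": 1},{"tx": 0,"ty": 0,"tz": 0.4,"ax": 0,"ay": 0,"az": 0,"hand": 1},{"tx": 0,"ty": 0,"tz": 0,"ax": 0,"ay": 0,"az": 0,"hand": 1},{"tx": 0,"ty": 0,"tz": 0,"ax": 0,"ay": 0,"az": 0,"hand": 1}]}}

```text
time_s: 14.3
position: [0.5186, -0.0263, 0.0279]
tcp_rot: [-0.002, -0.049, 0.999, 0.0]
wrist_force: [-0.1, -0.4, 1.0]
grip_width: 0.0858
```

```bash
python3 -c "
from h import *
rel([.5205,-.0265,.0150],185.5)"
```

```text
pos [ 0.5186 -0.0263  0.0279] grip 0.0858 F [-0.1 -0.4  1. ] yaw -174.41 tilt [-0.0041  0.0004]
t [-0.06 -0.01  0.43] a [ 0.008 -0.046  0.018]
```

Call:
{"method": "apply_moves", "body": {"commands": [{"tx": -0.05,"ty": 0,"tz": 0.25,"ax": 0,"ay": -0.05,"az": 0,"hand": 1},{"tx": 0,"ty": 0,"tz": 0.17,"ax": 0,"ay": 0,"az": 0,"hand": 1},{"tx": 0,"ty": 0,"tz": 0,"ax": 0,"ay": 0,"az": 0,"hand": 1},{"tx": 0,"ty": 0,"tz": 0,"ax": 0,"ay": 0,"az": 0,"hand": 1}]}}

```text
time_s: 14.8
position: [0.521, -0.0265, 0.0155]
tcp_rot: [0.001, -0.049, 0.999, 0.0]
wrist_force: [-0.5, 0.4, -0.2]
grip_width: 0.0854
```

Call:
{"method": "apply_moves", "body": {"commands": [{"tx": 0,"ty": 0,"tz": 0,"ax": 0,"ay": 0,"az": 0,"hand": 0.9},{"tx": 0,"ty": 0,"tz": 0,"ax": 0,"ay": 0,"az": 0,"hand": 0.82},{"tx": 0,"ty": 0,"tz": 0,"ax": 0,"ay": 0,"az": 0,"hand": 0.76},{"tx": 0,"ty": 0,"tz": 0,"ax": 0,"ay": 0,"az": 0,"hand": 0.73},{"tx": 0,"ty": 0,"tz": 0,"ax": 0,"ay": 0,"az": 0,"hand": 0.7},{"tx": 0,"ty": 0,"tz": 0,"ax": 0,"ay": 0,"az": 0,"hand": 0.67},{"tx": 0,"ty": 0,"tz": 0,"ax": 0,"ay": 0,"az": 0,"hand": 0.6}], "squeeze": 25}}

```text
time_s: 15.68
position: [0.5215, -0.0264, 0.0162]
tcp_rot: [0.002, -0.049, 0.999, 0.0]
wrist_force: [-0.2, -0.0, 0.8]
grip_width: 0.0615
```

```bash
python3 -c "
from h import *
rel([.5205,-.0265,.0150],185.5)"
```

```text
pos [ 0.5215 -0.0264  0.0162] grip 0.0615 F [-0.2 -0.   0.8] yaw -174.4 tilt [0.0033 0.0002]
t [0.03 0.   0.04] a [-0.002  0.038  0.02 ]
```

Call:
{"method": "apply_moves", "body": {"commands": [{"tx": 0,"ty": 0,"tz": 0,"ax": 0,"ay": 0,"az": 0,"hand": 0.5},{"tx": 0,"ty": 0,"tz": 0,"ax": 0,"ay": 0,"az": 0,"hand": 0.4},{"tx": 0,"ty": 0,"tz": -0.1,"ax": 0,"ay": 0,"az": 0,"hand": 0.4},{"tx": 0,"ty": 0,"tz": -0.2,"ax": 0,"ay": 0,"az": 0,"hand": 0.4},{"tx": 0,"ty": 0,"tz": -0.3,"ax": 0,"ay": 0,"az": 0,"hand": 0.4},{"tx": 0,"ty": 0,"tz": -0.3,"ax": 0,"ay": 0,"az": 0,"hand": 0.4},{"tx": 0,"ty": 0,"tz": -0.2,"ax": 0,"ay": 0,"az": 0,"hand": 0.4},{"tx": 0,"ty": 0,"tz": -0.1,"ax": 0,"ay": 0,"az": 0,"hand": 0.4},{"tx": 0,"ty": 0,"tz": 0,"ax": 0,"ay": 0,"az": 0,"hand": 0.4}], "squeeze": 40}}

```text
time_s: 16.8
position: [0.5212, -0.0265, 0.0547]
tcp_rot: [0.002, -0.049, 0.999, -0.0]
wrist_force: [0.7, -0.4, -2.1]
grip_width: 0.061
```

```bash
python3 - <<'E'
from h import *
rel([.5205,-.0265,.10],185.5)
M=P("wrist");f=grab_frame("wrist")
h=hsv(f);m=(h[...,0]<=14)&(h[...,1]>120)&(h[...,2]>60)
p=observe()["position"]
for c,st in blobs(m,200): print(c,st,(onz(M,c,p[2]+.0198)-p).round(4))
E
```

```text
pos [ 0.5212 -0.0265  0.0547] grip 0.061 F [ 0.7 -0.4 -2.1] yaw -174.41 tilt [0.0031 0.    ]
t [ 0.02  0.   -1.51] a [-0.002  0.036  0.018]
[271.8 323.9] [233, 284, 79, 81, 5013] [-0.0001 -0.      0.0198]
```

Call:
{"method": "apply_moves", "body": {"commands": [{"tx": 0,"ty": 0,"tz": -0.15,"ax": 0,"ay": 0.02,"az": 0,"hand": 0.4},{"tx": 0,"ty": 0,"tz": -0.3,"ax": 0,"ay": 0,"az": 0,"hand": 0.4},{"tx": 0,"ty": 0,"tz": -0.35,"ax": 0,"ay": 0,"az": 0,"hand": 0.4},{"tx": 0,"ty": 0,"tz": -0.35,"ax": 0,"ay": 0,"az": 0,"hand": 0.4},{"tx": 0,"ty": 0,"tz": -0.25,"ax": 0,"ay": 0,"az": 0,"hand": 0.4},{"tx": 0,"ty": 0,"tz": -0.1,"ax": 0,"ay": 0,"az": 0,"hand": 0.4},{"tx": 0,"ty": 0,"tz": 0,"ax": 0,"ay": 0,"az": 0,"hand": 0.4},{"tx": 0,"ty": 0,"tz": 0,"ax": 0,"ay": 0,"az": 0,"hand": 0.4}]}}

```text
time_s: 17.85
position: [0.521, -0.0265, 0.1027]
tcp_rot: [0.0, -0.049, 0.999, -0.0]
wrist_force: [0.2, 0.2, -1.5]
grip_width: 0.0607
```

```bash
cat > c.py <<'E'
from h import *
import sys
a=list(map(float,sys.argv[1:]));rel(a[:3],a[3])
M=P("wrist");f=grab_frame("wrist");h=hsv(f);m=(h[...,0]<=14)&(h[...,1]>120)&(h[...,2]>60);p=observe()["position"]
for c,st in blobs(m,2000): print(c,st[2:],(onz(M,c,p[2]+.0198)-p).round(4))
E
python3 c.py .5205 -.0265 .10 185.5
```

```text
pos [ 0.521  -0.0265  0.1027] grip 0.0607 F [ 0.2  0.2 -1.5] yaw -174.41 tilt [ 0.0009 -0.    ]
t [0.02 0.   0.09] a [-0.002  0.01   0.018]
[271.9 323.8] [79, 81, 5028] [-0.0002  0.      0.0198]
```

Call:
{"method": "apply_moves", "body": {"commands": [{"tx": 0,"ty": 0,"tz": 0,"ax": 0,"ay": 0,"az": 0.2,"hand": 0.4},{"tx": 0,"ty": 0,"tz": 0,"ax": 0,"ay": 0,"az": 0.4,"hand": 0.4},{"tx": 0,"ty": 0,"tz": 0,"ax": 0,"ay": 0,"az": 0.6,"hand": 0.4},{"tx": 0,"ty": 0,"tz": 0,"ax": 0,"ay": 0,"az": 0.6,"hand": 0.4},{"tx": 0,"ty": 0,"tz": 0,"ax": 0,"ay": 0,"az": 0.6,"hand": 0.4},{"tx": 0,"ty": 0,"tz": 0,"ax": 0,"ay": 0,"az": 0.6,"hand": 0.4},{"tx": 0,"ty": 0,"tz": 0,"ax": 0,"ay": 0,"az": 0.4,"hand": 0.4},{"tx": 0,"ty": 0,"tz": 0,"ax": 0,"ay": 0,"az": 0.2,"hand": 0.4}]}}

```text
time_s: 18.9
position: [0.5201, -0.0262, 0.1013]
tcp_rot: [-0.001, 0.119, 0.993, 0.0]
wrist_force: [-0.7, 0.1, -2.1]
grip_width: 0.0613
```

```bash
python3 c.py .5205 -.0265 .10 93
```

```text
pos [ 0.5201 -0.0262  0.1013] grip 0.0613 F [-0.7  0.1 -2.1] yaw 166.39 tilt [-0.0014  0.0006]
t [-0.01 -0.01  0.04] a [-8.0000e-03 -1.6000e-02  1.4678e+01]
[271.8 323.9] [80, 81, 5053] [-0.0002  0.0004  0.0198]
```

Call:
{"method": "apply_moves", "body": {"commands": [{"tx": 0,"ty": 0,"tz": 0,"ax": 0,"ay": 0,"az": 0.3,"hand": 0.4},{"tx": 0,"ty": 0,"tz": 0,"ax": 0,"ay": -0.02,"az": 0.5,"hand": 0.4},{"tx": 0,"ty": 0,"tz": 0,"ax": 0,"ay": -0.02,"az": 0.7,"hand": 0.4},{"tx": 0,"ty": 0,"tz": 0,"ax": 0,"ay": 0,"az": 0.7,"hand": 0.4},{"tx": 0,"ty": 0,"tz": 0,"ax": 0,"ay": 0,"az": 0.7,"hand": 0.4},{"tx": 0,"ty": 0,"tz": 0,"ax": 0,"ay": 0,"az": 0.7,"hand": 0.4},{"tx": 0,"ty": 0,"tz": 0,"ax": 0,"ay": 0,"az": 0.7,"hand": 0.4},{"tx": 0,"ty": 0,"tz": 0,"ax": 0,"ay": 0,"az": 0.7,"hand": 0.4},{"tx": 0,"ty": 0,"tz": 0,"ax": 0,"ay": 0,"az": 0.7,"hand": 0.4},{"tx": 0,"ty": 0,"tz": 0,"ax": 0,"ay": 0,"az": 0.7,"hand": 0.4},{"tx": 0,"ty": 0,"tz": 0,"ax": 0,"ay": 0,"az": 0.5,"hand": 0.4},{"tx": 0,"ty": 0,"tz": 0,"ax": 0,"ay": 0,"az": 0.3,"hand": 0.4}]}}

```text
time_s: 20.45
position: [0.52, -0.0262, 0.101]
tcp_rot: [0.001, 0.434, 0.901, 0.0]
wrist_force: [-0.3, -0.8, -1.5]
grip_width: 0.0609
```

```bash
python3 c.py .5205 -.0265 .10 93
```

```text
pos [ 0.52   -0.0262  0.101 ] grip 0.0609 F [-0.3 -0.8 -1.5] yaw 128.54 tilt [ 0.0017 -0.0004]
t [-0.02  0.01  0.03] a [0.018 0.01  7.108]
[272.2 324.3] [80, 81, 4996] [0.0004 0.0012 0.0198]
```

Call:
{"method": "apply_moves", "body": {"commands": [{"tx": 0,"ty": 0,"tz": 0,"ax": 0,"ay": 0,"az": 0.3,"hand": 0.4},{"tx": 0,"ty": 0,"tz": 0,"ax": 0.01,"ay": 0.01,"az": 0.5,"hand": 0.4},{"tx": 0,"ty": 0,"tz": 0,"ax": 0.01,"ay": 0,"az": 0.7,"hand": 0.4},{"tx": 0,"ty": 0,"tz": 0,"ax": 0,"ay": 0,"az": 0.7,"hand": 0.4},{"tx": 0,"ty": 0,"tz": 0,"ax": 0,"ay": 0,"az": 0.7,"hand": 0.4},{"tx": 0,"ty": 0,"tz": 0,"ax": 0,"ay": 0,"az": 0.7,"hand": 0.4},{"tx": 0,"ty": 0,"tz": 0,"ax": 0,"ay": 0,"az": 0.7,"hand": 0.4},{"tx": 0,"ty": 0,"tz": 0,"ax": 0,"ay": 0,"az": 0.7,"hand": 0.4},{"tx": 0,"ty": 0,"tz": 0,"ax": 0,"ay": 0,"az": 0.6,"hand": 0.4},{"tx": 0,"ty": 0,"tz": 0,"ax": 0,"ay": 0,"az": 0.5,"hand": 0.4},{"tx": 0,"ty": 0,"tz": 0,"ax": 0,"ay": 0,"az": 0.3,"hand": 0.4},{"tx": 0,"ty": 0,"tz": 0,"ax": 0,"ay": 0,"az": 0,"hand": 0.4}]}}

```text
time_s: 22.0
position: [0.52, -0.0262, 0.101]
tcp_rot: [0.0, 0.676, 0.737, -0.0]
wrist_force: [-0.3, -0.3, -0.6]
grip_width: 0.0612
```

```bash
python3 c.py .588 -.15 .097 93; python3 - <<'E'
from h import *
for n in("side","scene"):
    f=grab_frame(n);cv2.imwrite(f"pics/{n}6.png",f[:,:,::-1])
g=cv2.imread("pics/side6.png");s=cv2.imread("pics/scene6.png")
cv2.imwrite("pics/c6.png",np.hstack([cv2.resize(g[120:220,300:400],(400,400),interpolation=2),cv2.resize(s[235:375,40:180],(400,400),interpolation=2)]))
E
```

```text
pos [ 0.52   -0.0262  0.101 ] grip 0.0612 F [-0.3 -0.3 -0.6] yaw 95.01 tilt [-0.0003 -0.0007]
t [-4.31  1.9   0.14] a [-0.004  0.008  0.402]
[272.1 324.2] [80, 81, 4985] [0.001  0.0014 0.0198]
```

View pics/c6.png

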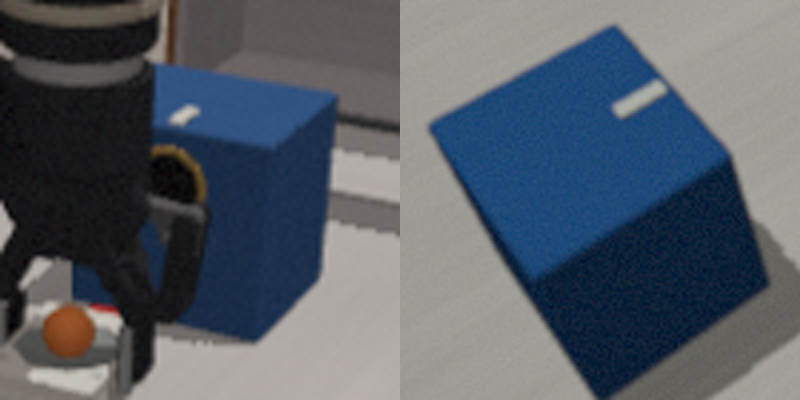

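The side crop shows the box's front-right edge from (368,157) down to (364,205). The scene crop shows its four top corners. I'll fit the box pose over both views.

```bash
python3 - <<'E'
from h import *
from scipy.optimize import least_squares
g=cv2.imread("pics/side0.png");h=cv2.cvtColor(g,cv2.COLOR_BGR2HSV)[145:190,325:360]
m=((h[...,0]<28)&(h[...,1]>60)).astype(np.uint8);print(blobs(m,5))
ys,xs=np.nonzero(m);e=cv2.fitEllipse(np.c_[xs,ys].astype(np.float32)) if len(xs)>5 else None;print(e)
mo=np.array(e[0])+[325,145]
S=P("scene");D=P("side")
# box frame: (-60,+-70) front
obs=[(S,(-.06,-.07,.14),(115.2,243.8)),(S,(-.06,.07,.14),(156.2,289.3)),(S,(.06,-.07,.14),(50.5,279.5)),(S,(.06,.07,.14),(85.5,332.3)),(S,(-.06,.07,0),(168.5,334.8)),
(D,(-.06,-.07,.14),(368,157)),(D,(.06,-.07,.14),(384.3,144)),(D,(-.06,-.07,0),(364.3,205.5)),(D,(-.06,.07,0),(318,195.3)),(D,(-.06,.07,.14),(318.2,147.3)),(D,(-.06,0,.1),mo)]
def W(p,b):
    c,s=np.cos(p[2]),np.sin(p[2]);return [p[0]+c*b[0]-s*b[1],p[1]+s*b[0]+c*b[1],b[2]]
for sel in (obs,obs[:5],obs[5:]):
    f=lambda p:np.ravel([proj(M,W(p,b))-o for M,b,o in sel])
    r=least_squares(f,[.6,-.34,-1.5],loss="soft_l1");print(r.x[:2].round(4),np.degrees(r.x[2]),"mouth",np.round(W(r.x,(-.06,0,.1)),4));print(r.fun.reshape(-1,2).round(1).tolist())
E
```

```text
[(array([17. , 20.3]), [7, 11, 20, 20, 148])]
((16.330413818359375, 20.743850708007812), (16.128761291503906, 18.161113739013672), 145.95999145507812)
[ 0.589  -0.3453] -89.13289326253161 mouth [ 0.5881 -0.2853  0.1   ]
[[0.2, -2.3], [0.9, -0.6], [-2.6, -2.0], [0.0, 1.2], [2.4, 0.8], [0.4, -1.5], [0.9, -2.1], [-0.0, 0.2], [-1.0, -1.0], [0.1, -1.2], [0.5, -0.5]]
[ 0.5891 -0.3459] -88.98662126967342 mouth [ 0.5881 -0.2859  0.1   ]
[[-0.3, -2.1], [0.6, -0.4], [-3.0, -1.6], [-0.2, 1.5], [2.2, 0.9]]
[ 0.587  -0.3393] -88.93952883183606 mouth [ 0.5859 -0.2793  0.1   ]
[[0.3, -0.7], [0.7, -1.4], [-0.1, 1.2], [-1.4, -0.0], [-0.3, -0.3], [0.3, 0.4]]
```

```bash
python3 - <<'E'
from h import *
from scipy.optimize import least_squares
cs=[(a,b,z) for a in(-.06,.06) for b in(-.07,.07) for z in(0,.14)]
def W(p,b):
    c,s=np.cos(p[2]),np.sin(p[2]);return [p[0]+c*b[0]-s*b[1],p[1]+s*b[0]+c*b[1],b[2]]
cont={}
for n,(x0,y0,x1,y1) in {"scene":(40,235,180,375),"side":(312,130,392,208)}.items():
    f=cv2.imread(f"pics/{n}0.png");h=cv2.cvtColor(f,cv2.COLOR_BGR2HSV);m=np.zeros(h.shape[:2],np.uint8)
    mm=((h[...,0]>100)&(h[...,0]<125)&(h[...,1]>110)).astype(np.uint8);m[y0:y1,x0:x1]=mm[y0:y1,x0:x1]
    # subpixel-ish: contour of blurred upsampled mask
    M8=cv2.GaussianBlur(cv2.resize(m*255,None,fx=4,fy=4,interpolation=cv2.INTER_LINEAR),(0,0),3)
    c=max(cv2.findContours((M8>127).astype(np.uint8),cv2.RETR_EXTERNAL,cv2.CHAIN_APPROX_NONE)[0],key=cv2.contourArea)
    cont[n]=((cv2.convexHull(c)if 0 else c).reshape(-1,2)[::4]+.5)/4-.5;print(n,len(cont[n]),cont[n].min(0),cont[n].max(0))
PM={n:P(n) for n in cont}
def res(p,names,off):
    r=[]
    for i,n in enumerate(names):
        o=p[3+2*i:5+2*i] if off else np.zeros(2)
        H=cv2.convexHull(np.float32([proj(PM[n],W(p,b))+o for b in cs]))
        r+=[cv2.pointPolygonTest(H,(float(u),float(v)),True) for u,v in cont[n]]
        if off: r+=list(o*8)
    return np.array(r)
for names in(["scene","side"],["scene"],["side"]):
  for off in(0,1):
    x0=[.588,-.343,-1.55]+[0]*(2*len(names)*off)
    r=least_squares(res,x0,args=(names,off),loss="soft_l1",f_scale=.5,diff_step=1e-3,x_scale=[.01,.01,.05]+[1]*(2*len(names)*off))
    print(names,off,r.x[:2].round(4),np.degrees(r.x[2]).round(2),"off",r.x[3:].round(2),"mouth",np.round(W(r.x,(-.06,0,.1)),4),"med|r|",np.median(abs(r.fun)).round(2))
E
```

```text
scene 343 [ 50.625 244.625] [167.375 373.875]
side 216 [317.625 135.625] [383.375 204.375]
['scene', 'side'] 0 [ 0.5881 -0.3467] -91.77 off [] mouth [ 0.59   -0.2867  0.1   ] med|r| 1.64
['scene', 'side'] 1 [ 0.5881 -0.3467] -91.77 off [0. 0. 0. 0.] mouth [ 0.59   -0.2867  0.1   ] med|r| 1.63
['scene'] 0 [ 0.5858 -0.3464] -91.75 off [] mouth [ 0.5876 -0.2864  0.1   ] med|r| 1.78
['scene'] 1 [ 0.5858 -0.3464] -91.75 off [0. 0.] mouth [ 0.5876 -0.2864  0.1   ] med|r| 1.77
['side'] 0 [ 0.5896 -0.3448] -83.17 off [] mouth [ 0.5824 -0.2853  0.1   ] med|r| 0.59
['side'] 1 [ 0.5896 -0.3448] -83.17 off [0. 0.] mouth [ 0.5824 -0.2853  0.1   ] med|r| 0.58
```

```bash
cat > box.py <<'E'
from h import *
from scipy.optimize import minimize
cs=[(a,b,z) for a in(-.06,.06) for b in(-.07,.07) for z in(0,.14)]
def W(p,b):
    c,s=np.cos(p[2]),np.sin(p[2]);return [p[0]+c*b[0]-s*b[1],p[1]+s*b[0]+c*b[1],b[2]]
cont={}
for n,(x0,y0,x1,y1) in {"scene":(30,225,190,400),"side":(312,125,400,215)}.items():
    f=cv2.imread(f"pics/{n}0.png");h=cv2.cvtColor(f,cv2.COLOR_BGR2HSV);m=np.zeros(h.shape[:2],np.uint8)
    mm=((h[...,0]>95)&(h[...,0]<130)&(h[...,1]>110)).astype(np.uint8);m[y0:y1,x0:x1]=mm[y0:y1,x0:x1]
    M8=cv2.GaussianBlur(cv2.resize(m*255,None,fx=4,fy=4),(0,0),3)
    c=max(cv2.findContours((M8>127).astype(np.uint8),cv2.RETR_EXTERNAL,cv2.CHAIN_APPROX_NONE)[0],key=cv2.contourArea)
    cont[n]=(c.reshape(-1,2)[::4]+.5)/4-.5;print(n,cont[n].min(0),cont[n].max(0))
PM={n:P(n) for n in cont}
def res(p,names,off):
    r=[]
    for i,n in enumerate(names):
        o=p[3+2*i:5+2*i] if off else np.zeros(2)
        H=cv2.convexHull(np.float32([proj(PM[n],W(p,b))+o for b in cs]))
        d=np.array([cv2.pointPolygonTest(H,(float(u),float(v)),True) for u,v in cont[n]]); r.append(np.minimum(abs(d),2).mean())
        if off: r.append((o**2).sum()*.02)
    return sum(r)
for names in(["scene","side"],["scene"],["side"]):
  for off in(0,1):
    k=2*len(names)*off; sc=np.array([.01,.01,.05]+[1]*k); x0=np.array([.588,-.344,-1.55]+[0]*k)
    r=minimize(lambda q:res(x0+q*sc,names,off),np.zeros(3+k),method="Powell",options=dict(maxiter=60)); p=x0+r.x*sc
    print(names,off,p[:2].round(4),np.degrees(p[2]).round(2),"off",p[3:].round(2),"mouth",np.round(W(p,(-.06,0,.1)),4),r.fun.round(2))
E
python3 box.py
```

```text
scene [ 50.625 244.625] [167.375 373.875]
side [317.625 135.625] [383.375 204.375]
['scene', 'side'] 0 [ 0.5928 -0.3425] -88.71 off [] mouth [ 0.5915 -0.2825  0.1   ] 2.32
['scene', 'side'] 1 [ 0.583  -0.3424] -88.88 off [-0.16 -0.13 -0.74  1.04] mouth [ 0.5819 -0.2824  0.1   ] 2.28
['scene'] 0 [ 0.5927 -0.3498] -89.93 off [] mouth [ 0.5927 -0.2898  0.1   ] 1.29
['scene'] 1 [ 0.5928 -0.35  ] -89.94 off [ 0.11 -0.09] mouth [ 0.5928 -0.29    0.1   ] 1.29
['side'] 0 [ 0.5912 -0.3482] -83.65 off [] mouth [ 0.5846 -0.2886  0.1   ] 0.8
['side'] 1 [ 0.5959 -0.3585] -84.43 off [-0.06  2.29] mouth [ 0.5901 -0.2988  0.1   ] 0.74
```

```bash
python3 - <<'E'
from h import *
for n,(x0,y0,x1,y1) in {"scene":(30,225,190,390),"side":(312,125,400,215)}.items():
    M=P(n);f=cv2.imread(f"pics/{n}0.png")[y0:y1,x0:x1];g=cv2.resize(f,None,fx=3,fy=3,interpolation=cv2.INTER_CUBIC)
    L=cv2.createLineSegmentDetector(0).detect(cv2.cvtColor(g,cv2.COLOR_BGR2GRAY))[0][:,0]
    for l in L:
        p=(l[:2]+.5)/3-.5+[x0,y0];q=(l[2:]+.5)/3-.5+[x0,y0]
        if np.hypot(*(p-q))<15: continue
        out=[]
        for z in(.14,0):
            a,b=onz(M,p,z),onz(M,q,z);d=b-a;out.append((z,a[:2].round(3).tolist(),b[:2].round(3).tolist(),round(np.degrees(np.arctan2(d[1],d[0]))%90,1)))
        print(n,p.round(1),q.round(1),out)
M=P("side");e=np.array([341.33,165.74]);print("mouth",onz(M,e,.1),onz(M,[342,165.3],.1))
E
```

```text
scene [108.3 376.1] [ 48. 280.] [(0.14, [0.742, -0.409], [0.525, -0.408], np.float64(89.8)), (0, [0.654, -0.404], [0.383, -0.404], np.float64(89.8))]
scene [154.1 284.9] [169.  333.9] [(0.14, [0.648, -0.284], [0.741, -0.313], np.float64(72.6)), (0, [0.536, -0.248], [0.653, -0.285], np.float64(72.6))]
scene [131.5 385.7] [108.2 374.8] [(0.14, [0.775, -0.392], [0.741, -0.408], np.float64(25.1)), (0, [0.695, -0.383], [0.652, -0.403], np.float64(25.1))]
scene [117.2 275.8] [132.6 266.8] [(0.14, [0.592, -0.32], [0.591, -0.292], np.float64(1.1)), (0, [0.466, -0.293], [0.465, -0.258], np.float64(1.1))]
scene [130.5 261.6] [113.8 271.3] [(0.14, [0.578, -0.289], [0.579, -0.32], np.float64(1.2)), (0, [0.449, -0.254], [0.45, -0.293], np.float64(1.2))]
scene [114.9 242.7] [153.8 286.4] [(0.14, [0.52, -0.288], [0.651, -0.286], np.float64(1.1)), (0, [0.377, -0.254], [0.539, -0.251], np.float64(1.1))]
scene [ 48.9 277.9] [114.5 242.8] [(0.14, [0.522, -0.405], [0.52, -0.289], np.float64(0.9)), (0, [0.379, -0.4], [0.376, -0.255], np.float64(0.9))]
scene [168.5 334.7] [112.1 374.4] [(0.14, [0.742, -0.
[... 966 characters left out ...]
 -0.284], np.float64(1.3))]
side [363.3 206. ] [318.  194.1] [(0.14, [0.417, -0.02], [0.518, -0.022], np.float64(88.5)), (0, [0.52, -0.283], [0.656, -0.287], np.float64(88.5))]
side [319.9 147.5] [367.7 156.4] [(0.14, [0.65, -0.277], [0.517, -0.279], np.float64(1.0)), (0, [0.833, -0.631], [0.655, -0.634], np.float64(1.0))]
side [382.8 166.9] [399.1 170.2] [(0.14, [0.459, -0.232], [0.42, -0.232], np.float64(0.3)), (0, [0.576, -0.57], [0.523, -0.57], np.float64(0.3))]
side [399.1 153.1] [383.8 150.3] [(0.14, [0.458, -0.342], [0.499, -0.342], np.float64(0.1)), (0, [0.575, -0.718], [0.63, -0.718], np.float64(0.1))]
mouth [ 0.58782018 -0.2814778   0.1       ] [ 0.58767102 -0.28516585  0.1       ]
```

LSD edges from both views agree: box yaw is about -89°, front face y about -0.284, mouth about (0.588, -0.284, 0.1). That puts the TCP target at (0.587, -0.213, 0.096) with tool yaw 91°. Approaching gently.

Call:
{"method": "apply_moves", "body": {"commands": [{"tx": -0.1,"ty": 0.05,"tz": 0,"ax": 0,"ay": 0,"az": 0.05,"hand": 0.4},{"tx": -0.2,"ty": 0.1,"tz": 0,"ax": 0,"ay": 0,"az": 0.1,"hand": 0.4},{"tx": -0.3,"ty": 0.15,"tz": 0,"ax": 0,"ay": 0,"az": 0.1,"hand": 0.4},{"tx": -0.4,"ty": 0.2,"tz": 0,"ax": 0,"ay": 0,"az": 0.1,"hand": 0.4},{"tx": -0.5,"ty": 0.25,"tz": 0,"ax": 0,"ay": 0,"az": 0.1,"hand": 0.4},{"tx": -0.5,"ty": 0.25,"tz": 0,"ax": 0,"ay": 0,"az": 0.1,"hand": 0.4},{"tx": -0.5,"ty": 0.25,"tz": 0,"ax": 0,"ay": 0,"az": 0.1,"hand": 0.4},{"tx": -0.5,"ty": 0.25,"tz": 0,"ax": 0,"ay": 0,"az": 0.1,"hand": 0.4},{"tx": -0.4,"ty": 0.2,"tz": 0,"ax": 0,"ay": 0,"az": 0,"hand": 0.4},{"tx": -0.3,"ty": 0.15,"tz": 0,"ax": 0,"ay": 0,"az": 0,"hand": 0.4},{"tx": -0.2,"ty": 0.1,"tz": 0,"ax": 0,"ay": 0,"az": 0,"hand": 0.4},{"tx": -0.1,"ty": 0.05,"tz": 0,"ax": 0,"ay": 0,"az": 0,"hand": 0.4}]}}

```text
time_s: 23.65
position: [0.59, -0.1529, 0.1007]
tcp_rot: [0.0, 0.701, 0.713, -0.0]
wrist_force: [-0.4, 0.3, -2.0]
grip_width: 0.061
```

```bash
python3 c.py .5868 -.213 .0962 91
```

```text
pos [ 0.59   -0.1529  0.1007] grip 0.061 F [-0.4  0.3 -2. ] yaw 90.99 tilt [-0.0003 -0.0008]
t [-2.   -0.14  0.15] a [-0.004  0.008 -0.002]
[272.2 324.7] [79, 79, 4905] [0.001  0.0015 0.0198]
```

Call:
{"method": "apply_moves", "body": {"commands": [{"tx": -0.08,"ty": -0.02,"tz": 0.02,"ax": 0,"ay": 0,"az": 0,"hand": 0.4},{"tx": -0.16,"ty": -0.03,"tz": 0.04,"ax": 0,"ay": 0,"az": 0,"hand": 0.4},{"tx": -0.24,"ty": -0.03,"tz": 0.04,"ax": 0,"ay": 0,"az": 0,"hand": 0.4},{"tx": -0.3,"ty": -0.03,"tz": 0.04,"ax": 0,"ay": 0,"az": 0,"hand": 0.4},{"tx": -0.3,"ty": -0.02,"tz": 0,"ax": 0,"ay": 0,"az": 0,"hand": 0.4},{"tx": -0.2,"ty": 0,"tz": 0,"ax": 0,"ay": 0,"az": 0,"hand": 0.4},{"tx": -0.1,"ty": 0,"tz": 0,"ax": 0,"ay": 0,"az": 0,"hand": 0.4},{"tx": 0,"ty": 0,"tz": 0,"ax": 0,"ay": 0,"az": 0,"hand": 0.4}]}}

```text
time_s: 24.7
position: [0.5864, -0.1972, 0.0964]
tcp_rot: [0.0, 0.701, 0.713, -0.0]
wrist_force: [0.4, 0.4, -1.6]
grip_width: 0.0607
```

```bash
python3 c.py .5868 -.213 .0962 91; python3 - <<'E'
from h import *
p=observe()["position"]
X=p+[.001,-.056,.0038]; mo=np.array([.588,-.284,.1])
out=[]
for n,k in(("side",(300,130,400,230)),("scene",(80,190,220,330))):
    f=grab_frame(n);cv2.imwrite(f"pics/{n}7.png",f[:,:,::-1]);M=P(n);print(n,"pred nose",proj(M,X).round(1),"mouth",proj(M,mo).round(1))
    h=hsv(f);m=((h[...,0]<=4)|(h[...,0]>=175))&(h[...,1]>150)&(h[...,2]>60)
    print([(c,s) for c,s in blobs(m,4)])
    x0,y0,x1,y1=k;out.append(cv2.resize(f[y0:y1,x0:x1],(400,400),interpolation=2))
cv2.imwrite("pics/c7.png",np.hstack(out)[:,:,::-1])
E
```

```text
pos [ 0.5864 -0.1972  0.0964] grip 0.0607 F [ 0.4  0.4 -1.6] yaw 91.0 tilt [-0.0002 -0.0009]
t [-0.53  0.01  0.01] a [-0.002  0.01   0.   ]
[272.3 324.7] [79, 79, 4890] [0.0011 0.0011 0.0198]
side pred nose [336.6 169.3] mouth [341.7 165.4]
[(array([335.2, 167.8]), [334, 167, 4, 2, 5]), (array([177.6, 185.6]), [175, 173, 5, 24, 64]), (array([163. , 264.2]), [153, 257, 22, 16, 196])]
scene pred nose [156.  268.9] mouth [140.7 278.3]
[(array([84.2,  2.2]), [82, 0, 6, 6, 10]), (array([102.6,   1.2]), [102, 0, 2, 4, 5]), (array([128.6,   2. ]), [127, 1, 4, 3, 7]), (array([143.3,   3. ]), [142, 1, 4, 5, 7]), (array([179.8,   1.2]), [179, 1, 3, 2, 4]), (array([122.,   5.]), [120, 3, 5, 5, 7]), (array([134.3,   3.9]), [132, 2, 5, 4, 7]), (array([75.5,  5. ]), [74, 5, 4, 1, 4]), (array([102.8,   6.2]), [101, 5, 4, 3, 5]), (array([107.5,   5.2]), [106, 5, 4, 2, 4]), (array([138.5,   6.5]), [138, 5, 2, 4, 4]), (array([131.2,   8.2]), [130, 7, 3, 4, 6]), (array([150. ,   6.6]), [148, 6, 5, 2, 5]), (array([161.6,   7.7]), [160, 6, 4, 4, 7]), (array([169.4,   8.3]), [168, 7, 4, 4, 7]), (array([105.5,   9. ]), [104, 8, 4, 3, 4]), (array([73. , 10.8]), [72, 10, 3, 3, 4]), (array([137.5,  12.5]), [137, 11, 2, 4, 4]), (array([86.8, 14.6]), [86, 14, 3, 2, 5]), (array([183.5,  20.5]), [182, 20, 4, 2, 4]), (array([77.1, 24.4]), [76, 23, 4, 4, 7]), (array([76.5, 32.2]), [74, 31, 6, 4, 8]), (array([154.5, 107.2]), [153, 107, 4, 2, 4]), (array([ 96.2, 138.8]), [95, 138, 3, 3, 4]), (array([109.7, 144.6]), [108, 142, 5, 6, 12]), (array([116.3, 144.6]), [115, 143, 4, 5, 7]), (array([102.3, 146.2]), [98, 145, 10, 4, 17]), (array([113.7, 147.9]), [112, 146, 4, 4, 7]), (array([107.5, 149.8]), [106, 149, 4, 2, 4]), (array([143.8, 174.2]), [143, 174, 3, 2, 4]), (array([381.1, 241.2]), [371, 232, 21, 19, 202]), (array([377.8, 274. ]), [376, 258, 5, 31, 114]), (array([159.8, 266.4]), [156, 262, 9, 10, 52])]
```

View pics/c7.png

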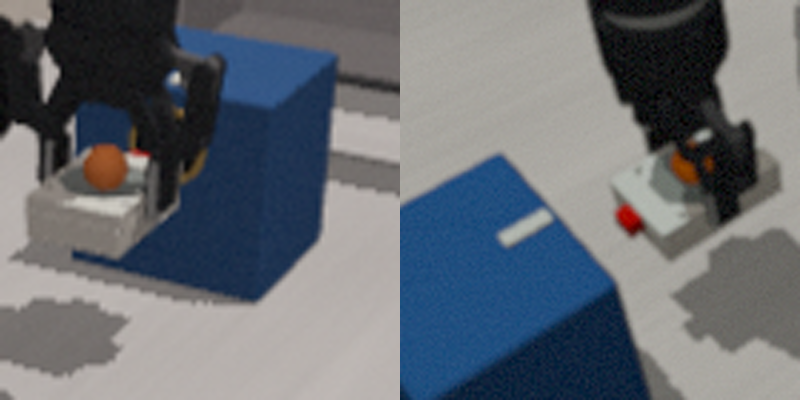

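The side crop shows the ball in the hollow and the nose at full-frame (335,168) by the mouth. The scene crop shows the nose at (160,266), on the predicted spot, with about 30 mm to the face. Closing the last 15 mm slowly.

Call:
{"method": "apply_moves", "body": {"commands": [{"tx": -0.08,"ty": 0,"tz": 0,"ax": 0,"ay": 0,"az": 0,"hand": 0.4},{"tx": -0.12,"ty": 0.01,"tz": 0,"ax": 0,"ay": 0,"az": 0,"hand": 0.4},{"tx": -0.14,"ty": 0.01,"tz": 0,"ax": 0,"ay": 0,"az": 0,"hand": 0.4},{"tx": -0.1,"ty": 0,"tz": 0,"ax": 0,"ay": 0,"az": 0,"hand": 0.4},{"tx": -0.06,"ty": 0,"tz": 0,"ax": 0,"ay": 0,"az": 0,"hand": 0.4},{"tx": 0,"ty": 0,"tz": 0,"ax": 0,"ay": 0,"az": 0,"hand": 0.4},{"tx": 0,"ty": 0,"tz": 0,"ax": 0,"ay": 0,"az": 0,"hand": 0.4},{"tx": 0,"ty": 0,"tz": 0,"ax": 0,"ay": 0,"az": 0,"hand": 0.4},{"tx": 0,"ty": 0,"tz": 0,"ax": 0,"ay": 0,"az": 0,"hand": 0.4},{"tx": 0,"ty": 0,"tz": 0,"ax": 0,"ay": 0,"az": 0,"hand": 0.4}]}}

```text
time_s: 26.1
position: [0.5874, -0.2122, 0.0964]
tcp_rot: [0.0, 0.7, 0.714, -0.0]
wrist_force: [-0.6, 0.1, -2.6]
grip_width: 0.061
```

```bash
python3 c.py .5868 -.213 .0962 91; python3 - <<'E'
from h import *
s=observe();p=s["position"];print(abs(s["joint_velocities"]).max(),s["time_s"])
M=P("scene");f=grab_frame("scene");cv2.imwrite("pics/scene8.png",f[:,:,::-1])
h=hsv(f);m=((h[...,0]<=4)|(h[...,0]>=175))&(h[...,1]>150)&(h[...,2]>60);m[:240]=0;m[:,250:]=0
for c,st in blobs(m,20): print("nose",c,st,"mid-nose world",onz(M,c,.1).round(4),"pred mid",proj(M,p+[.001,-.05,.0038]).round(1))
f=grab_frame("side");g0=cv2.imread("pics/side0.png")[:,:,::-1];f0=cv2.imread("pics/side6.png")[:,:,::-1]
g=np.zeros((420,800,3),np.uint8);g[:400,:400]=cv2.resize(cv2.imread("pics/scene8.png")[220:320,80:180],(400,400),interpolation=2);g[:300,400:]=cv2.resize(f[:,:,::-1],(400,300));cv2.imwrite("pics/c8.png",g)
E
```

```text
pos [ 0.5874 -0.2122  0.0964] grip 0.061 F [-0.6  0.1 -2.6] yaw 91.07 tilt [-0.0003 -0.0008]
t [-0.02 -0.02  0.01] a [-0.004  0.008  0.014]
[272.2 324.6] [80, 80, 4896] [0.0011 0.0013 0.0198]
0.0020326563810471286 26.15
nose [152.5 271. ] [149, 266, 9, 10, 53] mid-nose world [ 0.5872 -0.2601  0.1   ] pred mid [151.7 271.9]
```

View pics/c8.png

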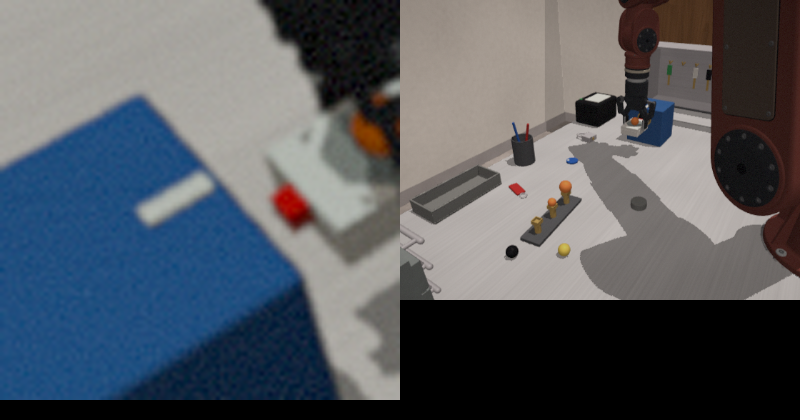

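The nose tip is about 16 mm from the face, in line with the mouth, and the ball is centred. The other two balls are still on their posts. Handing in.

```bash
python3 -c "
from bench import *
print(close_job())"
```

```text
the job is handed in; nothing more can be done
None
```

I moved the medium ball from its post into the dish hollow and handed the job in with the arm still holding the dish in front of the mouth. The job took about 26 s of the 72 s allowed. No verdict was reported.

**What I did:**
- **Ball choice:** I picked the ball by measured diameter: 27.8 mm, against 21.1 and 33.2 mm for the other two.
- **Placing:** It settled in the middle of the hollow before I gripped the dish.
- **Lift and turn:** I gripped the dish by its long sides and lifted it straight up about 86 mm. Only then did I turn it a quarter turn and bring it to the mouth.

**Last checks:**
- **Level and still:** tool tilt was under 0.1° and joint speeds were under 0.003 rad/s.
- **Ball:** it is still within about 1–2 mm of the middle.
- **Aim:** the nose points along −89°, matching the box's measured yaw. It is within about 1 mm of the mouth centre sideways and at about 0.100 m height.
- **Other things:** the small and large balls are still on their posts, and the loose items I could see in the last side view looked undisturbed.

**Where checks disagreed:**
- **Gap to the box:** my best estimate is 16 mm. The side camera alone suggests about 11 mm and the scene camera about 20 mm. Neither camera nor the wrist force showed contact.
- **Box outline fit:** a fit to the box's outline fitted poorly and gave yaws from −84° to −92°. I discarded it for straight-edge fits, where most edges from both cameras agreed within about 0.5°.
- **First move call:** it was refused for missing keys, so nothing moved.

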